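# Start the orbital shaker at slow speed

## Robot

A 6-joint arm with a two-finger parallel gripper is mounted at the origin on a cart in front of the work surface, level with it; the furniture and walls round the work are solid. World frame = base frame: x ahead of the robot, y to its left, z up, the work surface at z = 0. Lengths are in m, angles in rad, forces in N, time in s.
With the tool pointing down it reaches from about 0.35 to 0.975 m from the base axis. Payload 4.9 kg.
Tool frame: the origin (TCP) lies midway between the tips of the shut fingers; the grasp point (between the pads) lies ctrl.grip_point_offset behind it (ctrl.grip_point_offset is the distance from the TCP to the grasp point, in m); x points along the fingers, y is the direction in which the jaws open and shut, and the axes are right-handed (so a half turn about x gives the same grasp; the last joint's range is limited). The gripper opens to 85 mm and grips with 20 to 120 N. Pads are 22 mm wide; open, the fingers measure 114 mm over their backs; the gripper's body (76 mm by 85 mm) begins 54 mm behind the grasp point. The pads swing forward as they close: fully open they stand 13 mm farther back than shut.
Start: joints at [-1.232, 0.053, 1.613, -0, 1.476, -0.119], TCP at [0.276, -0.561, 0.231] pointing down, gripper open.
Joint ranges: [-3.01, 3.01], [-1.01, 2.22], [0.06, 2.58], [-1.02, 4.17], [0.09, 2.62], [-3.14, 3.14]. Speed limits (rad/s): [2.57, 2.57, 3.14, 3.14, 3.14, 3.14].

## Interface

Orientations are given as a rotation vector (axis times angle).
In Python, from station import ctrl gives the robot as it stands. The module is installed in compiled form; this text tells all that it offers.
- The arm moves only by the tool drive_tool, never from a script. Its argument "commands" is text: rows parted by semicolons, each of 5 numbers parted by spaces: the closure, from -1 (fully open) to 1 (shut), so that 0 is half open, then the shift along the tool's x, y, z in units of 40 mm (1.0 is 40 mm), then the turn about the tool's x in units of 5 degrees (1.0 is 5 degrees). A call has 1 to 8 rows; each row is the pose to reach, as a shift and turn from the pose commanded when the call began, along the tool's axes at that moment; what a row does not reach only later rows make up. A row lasts 1/12 s, in which the tool goes at most 41.7 mm and 7.16 degrees, less where a joint would pass 70% of its speed; a pose out of reach is approached as far as the arm can. A call with a gripper value outside its range is refused whole. The fingers move at their own pace and stop on an object; "newtons" is the grip in N (left out, the last holds). Time passes only in rows, so rows that repeat a pose let the fingers close. It gives the time, the measured TCP pose, the force and the opening at its end, in the units of the state.
- ctrl.get_obs(): the state, without advancing time (a new reading comes with each control period).
- ctrl.get_image(name): name is "scene" or "top" or "wrist"; returns (picture, depth): 420x560x3 uint8, blue, green, red; 420x560 float32, m along the optical axis (not along the pixel's ray), 0 where there is no reading.
- ctrl.camera_info(name): a dict with "K" (3x3 intrinsics, pixels), "T" (4x4, takes a point from camera to world coordinates). Camera axes: x right, y down, z forward; pixel columns grow to the right and rows downward; lengths in m; the calibration is good to about 2 mm. A picture is of the moment at which its call begins: read the wrist's pose just before it. camera_info takes no time and is no camera call; for the wrist camera it gives the pose at the moment of the call.
- ctrl.finish_job(): hands the job in, once; it reports no verdict.
The state is a dict: "t": time; "q": joint angles; "dq": joint speeds; "effort": joint torques, N m; "tool_pos": TCP position; "tool_rot": TCP orientation; "contact_force": force on the tool from outside, world axes, zero at the start; "wrist_torque": the same for the moment, N m; "opening": finger opening in m.
Only numpy, scipy, OpenCV 4.12 (cv2) and the standard library are available. Lean on these libraries where they do the work, as an engineer would, in place of code of your own. Each camera call takes 0.05 s, during which the arm holds its last target.

## Task

Start the orbital shaker at slow speed, pressing with the closed fingertips in this order: press the raised half of the black rocker switch (the half with the white bar, towards you) fully over to switch it on, then press the blue key fully down, then the green key fully down; the keys stay down by themselves. Do not press the yellow or red key, and do not move or lift the petri dishes, the flask or the red-capped bottle.

Things in the scene. Friction and masses are not known exactly. Their poses are not given: they have to be found in the camera images.
- shaker: Orbital shaker, white, fixed, 200 x 260 mm. Origin: centre of its underside; x points away from the robot side, z up. Deck 55 mm above the worktop; in a row on it at x = -60 mm: rocker switch (y = +98 mm) and four square keys (y = +42, -5, -52, -99 mm; colours change places each run). Behind, x = 0 to 105 mm, the platform: rubber mat with wire rim, top 76 mm above the worktop, carrying two petri dishes.
- rocker_pad (a point): point on top of the half of the black rocker switch to be pressed: the half nearer the robot (shaker -x), with a white bar, 16 mm from the pivot. Off: this half slopes up 20 degrees towards the robot, this point about 18 mm above the deck; fully on: the half is level, 12 mm above the deck. Each half is 26 x 26 mm; the frame round the switch is 60 x 36 mm, 6 mm high.
- rocker (a joint): angle of the rocker switch, rad: 0 is off (robot-side half raised), 0.35 is fully on (its stop). About 2 to 3 N straight down on the raised half moves it; it stays where it is left (no spring).
- blue_top (a point): centre of the top face of the blue key (slow speed): a square cap 25 x 25 mm that, when up, stands 13.5 mm above the shaker's deck; it stands in a black frame 33 x 33 mm, 3.5 mm high. The point moves down with the key.
- blue_key (a joint): how far the blue key is pressed straight down, in m: 0 is up, 0.008 is fully down (its stop). It moves against about 3 N and stays where it is left (no spring).
- green_top (a point): centre of the top face of the green key (start): a square cap 25 x 25 mm that, when up, stands 13.5 mm above the shaker's deck; it stands in a black frame 33 x 33 mm, 3.5 mm high. The point moves down with the key.
- green_key (a joint): how far the green key is pressed straight down, in m: 0 is up, 0.008 is fully down (its stop). It moves against about 3 N and stays where it is left (no spring).
- yellow_top (a point): centre of the top face of the yellow key (fast speed): a square cap 25 x 25 mm that, when up, stands 13.5 mm above the shaker's deck; it stands in a black frame 33 x 33 mm, 3.5 mm high. The point moves down with the key.
- yellow_key (a joint): how far the yellow key is pressed straight down, in m: 0 is up, 0.008 is fully down (its stop). It moves against about 3 N and stays where it is left (no spring).
- red_top (a point): centre of the top face of the red key (stop): a square cap 25 x 25 mm that, when up, stands 13.5 mm above the shaker's deck; it stands in a black frame 33 x 33 mm, 3.5 mm high. The point moves down with the key.
- red_key (a joint): how far the red key is pressed straight down, in m: 0 is up, 0.008 is fully down (its stop). It moves against about 3 N and stays where it is left (no spring).
- petri_1_center (a point): centre (half-way up) of the left (+y) of the two closed, clear petri dishes on the shaker's platform, 61 mm across, 15 mm high, loose; to be left alone.
- petri_2_center (a point): centre (half-way up) of the right (-y) of the two closed, clear petri dishes on the platform, 61 mm across, 15 mm high, loose; to be left alone.
- erlenmeyer_center (a point): centre (half-way up) of the conical glass flask, 68 mm across and 113 mm high, loose on the worktop to the right (-y) of the shaker; to be left alone.
- bottle_100_center (a point): centre (half-way up) of the clear bottle with a red cap, 56 mm across and 109 mm high, loose on the worktop to the left (+y) of the shaker; to be left alone.

How it is judged:
On the way, in this order (a step that is already met when the one before it is completed fails the run):
1. the rocker switch is fully on (value of joint rocker above 0.28 rad), for 0.2 s.
2. the blue key is fully down (value of joint blue_key above 0.0062 m), for 0.2 s.
3. the green key is fully down (value of joint green_key above 0.0062 m), for 0.2 s.
At the end, for the whole second after the job is handed in: The rocker is on (at least 0.28 of 0.35 rad), the blue and green keys are down (at least 6.2 of 8 mm), the yellow and red keys are up (less than 3 mm pressed), and the petri dishes, flask and bottle are within 15 mm of where they were (value of joint rocker above 0.28 rad and value of joint each of blue_key, green_key above 0.0062 m and value of joint each of red_key, yellow_key below 0.003 m and distance of each of petri_1_center, petri_2_center, erlenmeyer_center, bottle_100_center from where it was at the start of the episode below 0.015 m); the robot touches nothing.
It fails at once if the blue key is pressed before the rocker switch is on (value of joint blue_key above 0.003 m and value of joint rocker below 0.25 rad).
It fails at once if the green key is pressed before the blue key is down (value of joint green_key above 0.003 m and value of joint blue_key below 0.0055 m).
It fails at once if the yellow or the red key is pressed (value of joint any of yellow_key, red_key above 0.003 m).
It fails at once if a petri dish, the flask or the bottle is moved or lifted (distance of any of petri_1_center, petri_2_center, erlenmeyer_center, bottle_100_center from where it was at the start of the episode above 0.015 m).
It also fails if it takes over 48 s, if anything falls off the work surface, if the arm or the gripper's body presses on something with over 40 N, if the wrist force passes 120 N, or if a joint passes its speed limit or range.

## Working session

There is one attempt and no reset: what is moved stays moved. The work goes in short steps, Python scripts to look and compute and a tool call to move; the robot and the scene stay as the last step left them, time stands still between calls to the robot, and variables do not carry over. Pictures are saved under pics/ and viewed, and the job is handed in when it is done.

Besides the shell and the picture viewer there is one more tool, called by a JSON object that holds its "op" and its "data", one argument or row to a line. drive_tool: Moves the arm, as the interface text tells. Its arguments: {"type":"object","properties":{"commands":{"type":"string"},"newtons":{"type":"number"}},"required":["commands"]}

```bash
mkdir -p pics
python3 - <<'E'
from station import ctrl
import cv2,numpy as np
o=ctrl.get_obs()
for k in ["t","q","tool_pos","tool_rot","contact_force","opening"]: print(k,np.round(o[k],4))
print(ctrl.grip_point_offset)
for n in ["scene","top"]:
    im,d=ctrl.get_image(n); cv2.imwrite(f"pics/{n}0.png",im); np.savez(f"pics/{n}0.npz",im=im,d=d)
    c=ctrl.camera_info(n); print(n,np.round(c["K"],1).tolist(),np.round(c["T"],3).tolist())
E
```

```text
t 0.0
q [-1.232   0.0534  1.6143 -0.      1.476  -0.119 ]
tool_pos [ 0.276  -0.5601  0.2301]
tool_rot [ 1.9676  0.4605 -1.9681]
contact_force [ 0.4236 -0.2597 -0.8498]
opening 0.0852
0.0187
scene [[385.3, 0.0, 279.1], [0.0, 385.3, 204.0], [0.0, 0.0, 1.0]] [[-0.859, -0.209, 0.467, 0.159], [-0.511, 0.375, -0.774, 0.855], [-0.013, -0.903, -0.429, 0.459], [0.0, 0.0, 0.0, 1.0]]
top [[520.6, 0.0, 280.6], [0.0, 520.6, 213.0], [0.0, 0.0, 1.0]] [[-0.048, -0.976, 0.215, 0.337], [-0.999, 0.047, -0.008, 0.204], [-0.002, -0.215, -0.977, 1.108], [0.0, 0.0, 0.0, 1.0]]
```

View pics/top0.png

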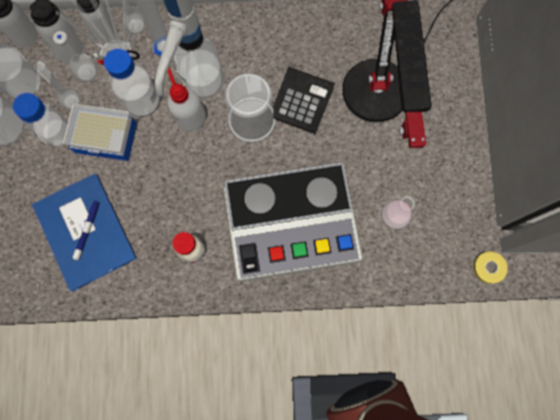

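View pics/scene0.png

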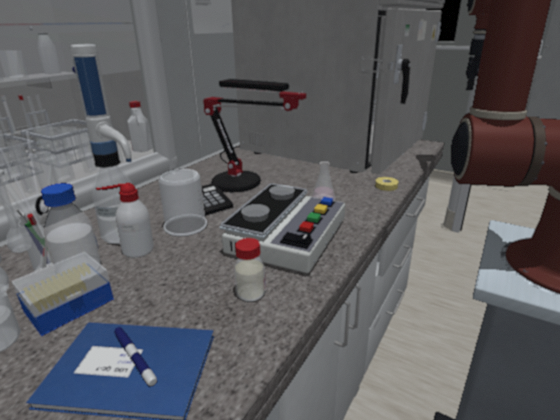

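The top view shows the rocker at about (249,258), then the keys: red (276,254), green (299,250), yellow (322,246) and blue (345,242). The flask is at (398,212) and the bottle at (188,246).

```bash
cat > h.py <<'E'
import cv2,numpy as np
def ray(c,u,v,z):
    K,T=np.array(c["K"]),np.array(c["T"])
    d=T[:3,:3]@np.linalg.inv(K)@[u,v,1]; o=T[:3,3]
    return o+d*(z-o[2])/d[2]
def blobs(im,roi):
    h=cv2.cvtColor(im,cv2.COLOR_BGR2HSV); u0,v0,u1,v1=roi; out={}
    for n,(a,b) in dict(red=(0,8),yellow=(22,35),green=(50,85),blue=(100,125)).items():
        m=cv2.inRange(h,(a,130,60),(b,255,255))
        if n=="red": m|=cv2.inRange(h,(172,130,60),(180,255,255))
        w=np.zeros_like(m); w[v0:v1,u0:u1]=m[v0:v1,u0:u1]
        k,l,s,c=cv2.connectedComponentsWithStats(w)
        if k>1:
            i=1+np.argmax(s[1:,4]); out[n]=(c[i],s[i])
    return out
E
python3 - <<'E'
from h import *
from station import ctrl
for n,roi in [("top",(225,225,365,280)),("scene",(280,190,345,250))]:
    f=np.load(f"pics/{n}0.npz"); im=f["im"]; c=ctrl.camera_info(n)
    P={}
    for k,(uv,s) in blobs(im,roi).items():
        P[k]=ray(c,*uv,0.0685 if n=="top" else 0.0675); print(n,k,np.round(uv,1),s[2:],np.round(P[k],4), f["d"][int(uv[1]),int(uv[0])])
    print(np.round(P["red"]-P["blue"],4), np.linalg.norm(P["red"]-P["blue"]))
f=np.load("pics/top0.npz"); 
cv2.imwrite("pics/crop.png",cv2.resize(f["im"][215:285,220:370],None,fx=5,fy=5,interpolation=cv2.INTER_CUBIC))
E
```

```text
top red [276.3 253.2] [ 15  15 183] [0.4832 0.2076 0.0685] 1.0435288
top yellow [322.  245.8] [ 15  15 187] [0.4938 0.1149 0.0685] 1.0494714
top green [299.2 249.4] [ 15  14 173] [0.4887 0.1611 0.0685] 1.0475051
top blue [344.9 242.1] [ 15  15 184] [0.4992 0.0682 0.0685] 1.050732
[-0.016   0.1395  0.    ] 0.14039495494504917
scene red [306.3 226. ] [ 15  11 116] [0.479  0.2139 0.0675] 0.8089386
scene yellow [320.5 208.4] [13 10 95] [0.4889 0.1228 0.0675] 0.8881416
scene green [313.7 216.8] [12  9 86] [0.4841 0.1684 0.0675] 0.8519982
scene blue [326.6 200.7] [12  9 69] [0.4943 0.0773 0.0675] 0.9254028
[-0.0152  0.1366  0.    ] 0.13746561233946508
```

View pics/crop.png

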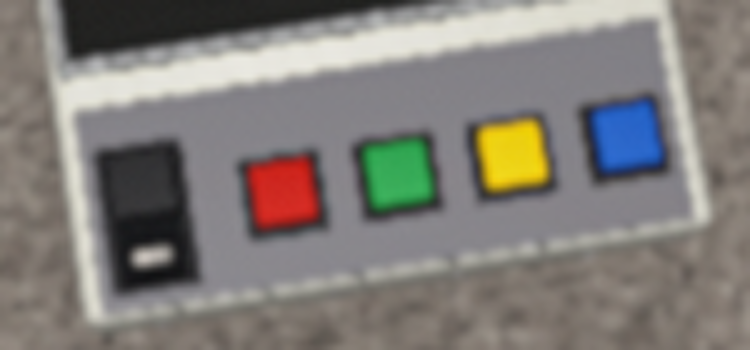

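Run:
```python
from h import *
from station import ctrl
from scipy.spatial.transform import Rotation as R
o=ctrl.get_obs(); M=R.from_rotvec(o["tool_rot"]).as_matrix(); print(np.round(M,3))
c=ctrl.camera_info("top")
print("bar",ray(c,250.4,266.2,0.073))
ey=np.array([-.1135,.9935]); ex=np.array([.9935,.1135])
piv=np.array([.4832,.2076])+.056*ey; print(piv,piv-.016*ex)
for u,v in [(398,213),(188,246)]: print(ray(c,u,v,.1))
```

```text
[[-0.001  0.442 -0.897]
 [ 0.002 -0.897 -0.442]
 [-1.    -0.002 -0.   ]]
bar [0.45907535 0.26022202 0.073     ]
[0.476844 0.263236] [0.460948 0.26142 ]
[ 0.547423   -0.03715158  0.1       ]
[0.5012749  0.37928399 0.1       ]
```

{"op": "drive_tool", "data": {
  "commands": "1 -0.2 -0.77 -0.64 0.5; 1 -0.2 -1.54 -1.28 1; 1 -0.2 -2.3 -1.92 1.5; 1 -0.2 -3.07 -2.57 2; 1 -0.2 -3.84 -3.2 2.5; 1 -0.2 -4.6 -3.85 3; 1 -0.2 -5.38 -4.5 3.5; 1 -0.2 -6.14 -5.13 3.94",
  "newtons": 30
}}

```text
t: 0.77
tool_pos: [0.3516, -0.2476, 0.2388]
tool_rot: [2.164, 0.121, -2.165]
contact_force: [0.8, 0.7, 1.1]
opening: 0.0001
```

{"op": "drive_tool", "data": {
  "commands": "1 0 -0.96 -0.32 0; 1 0 -1.92 -0.65 0; 1 0 -2.88 -0.97 0; 1 0 -3.84 -1.3 0; 1 0 -4.8 -1.62 0; 1 0 -5.76 -1.95 0; 1 0 -6.72 -2.27 0; 1 0 -7.6 -2.6 0"
}}

```text
t: 1.43
tool_pos: [0.4201, 0.0666, 0.2391]
tool_rot: [2.163, 0.124, -2.162]
contact_force: [1.2, -0.9, 0.2]
opening: -0.0004
```

{"op": "drive_tool", "data": {
  "commands": "1 0 -0.9 -0.3 0; 1 0 -1.7 -0.55 0; 1 0 -2.3 -0.75 0; 1 0 -2.3 -0.75 0; 1 0 -2.3 -0.75 0"
}}

```text
t: 1.85
tool_pos: [0.4394, 0.1599, 0.2386]
tool_rot: [2.159, 0.126, -2.163]
contact_force: [0.8, -0.4, 0.1]
opening: -0.0001
```

Run:
```python
from h import *
from station import ctrl
o=ctrl.get_obs()
for k in ["t","q","tool_pos","tool_rot"]: print(k,np.round(o[k],4))
c=ctrl.camera_info("wrist"); im,d=ctrl.get_image("wrist"); cv2.imwrite("pics/w1.png",im); np.savez("pics/w1.npz",im=im,d=d,K=c["K"],T=c["T"])
print(np.round(c["K"],1).tolist(),np.round(c["T"],3).tolist())
for k,(uv,s) in blobs(im,(0,0,560,420)).items(): print(k,np.round(uv,1),s,np.round(ray(c,*uv,.0685),4))
```

```text
t 1.85
q [ 1.8990e-01 -3.4230e-01  1.9556e+00 -4.0000e-04  1.5299e+00  1.6440e+00]
tool_pos [0.4394 0.1599 0.2386]
tool_rot [ 2.1593  0.1256 -2.1626]
[[375.4, 0.0, 276.9], [0.0, 375.4, 213.1], [0.0, 0.0, 1.0]] [[0.117, -0.957, -0.265, 0.506], [-0.993, -0.113, -0.03, 0.167], [-0.001, 0.267, -0.964, 0.381], [0.0, 0.0, 0.0, 1.0]]
red [224.9 130.5] [209 115  32  32 982] [0.4847 0.2078 0.0685]
yellow [338.9 130.9] [323 116  33  31 985] [0.4952 0.1155 0.0685]
green [282.1 130.8] [268 116  30  31 886] [0.4899 0.1615 0.0685]
blue [395.9 131.2] [ 379  116   35   32 1043] [0.5005 0.0694 0.0685]
```

View pics/w1.png

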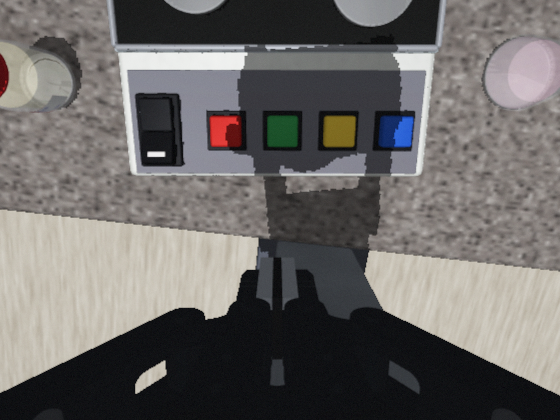

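{"op": "drive_tool", "data": {
  "commands": "1 0 -0.8 -0.27 0; 1 0.3 -1.6 -0.55 0; 1 1 -2.3 -0.8 0; 1 1.9 -2.46 -0.83 0; 1 2.8 -2.46 -0.83 0; 1 3.4 -2.46 -0.83 0; 1 3.5 -2.46 -0.83 0; 1 3.5 -2.46 -0.83 0"
}}

```text
t: 2.57
tool_pos: [0.4604, 0.2588, 0.0973]
tool_rot: [2.158, 0.12, -2.168]
contact_force: [-0.0, 0.0, -0.5]
opening: -0.0004
```

Run:
```python
from h import *
from station import ctrl
o=ctrl.get_obs()
for k in ["t","tool_pos","tool_rot","contact_force"]: print(k,np.round(o[k],4))
im,d=ctrl.get_image("wrist"); cv2.imwrite("pics/w2.png",im)
```

```text
t 2.5667
tool_pos [0.4604 0.2588 0.0973]
tool_rot [ 2.1583  0.1197 -2.1676]
contact_force [-0.0172  0.0245 -0.5048]
```

View pics/w2.png

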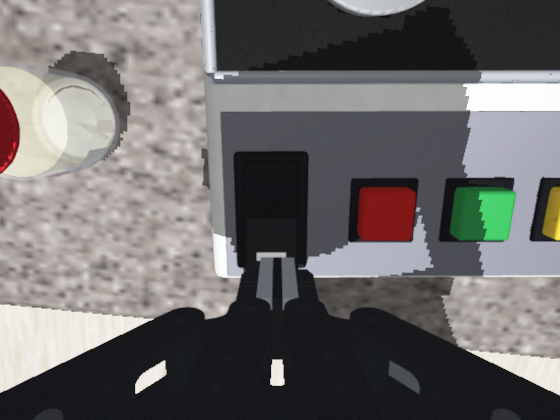

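The wrist view shows the closed tips lined up on the white bar at (272,256). Next I press the rocker.

{"op": "drive_tool", "data": {
  "commands": "1 0.3 -0.06 0 0; 1 0.5 -0.06 0 0; 1 0.6 -0.06 0 0; 1 0.68 -0.06 0 0; 1 0.75 -0.06 0 0; 1 0.8 -0.06 0 0; 1 0.82 -0.06 0 0; 1 0.82 -0.06 0 0"
}}

```text
t: 3.28
tool_pos: [0.4614, 0.263, 0.067]
tool_rot: [2.162, 0.123, -2.163]
contact_force: [-2.9, -1.7, 5.6]
opening: -0.0
```

{"op": "drive_tool", "data": {
  "commands": "1 0.04 0 0 0; 1 0.08 0 0 0; 1 0.12 0 0 0; 1 0.12 0 0 0; 1 0.12 0 0 0; 1 0.12 0 0 0"
}}

```text
t: 3.78
tool_pos: [0.4616, 0.2632, 0.0667]
tool_rot: [2.16, 0.123, -2.164]
contact_force: [-15.5, -6.6, 29.9]
opening: 0.0001
```

The force is 30 N with no further travel, so the rocker is at its stop. I'll lift and check.

{"op": "drive_tool", "data": {
  "commands": "1 -0.3 0 0 0; 1 -1 0 0 0; 1 -2 0 0 0; 1 -2.4 0.5 0 0; 1 -2.4 1.4 0 0; 1 -2.4 2.3 0 0; 1 -2.4 2.5 0 0; 1 -2.4 2.5 0 0"
}}

```text
t: 4.45
tool_pos: [0.4732, 0.1619, 0.1578]
tool_rot: [2.166, 0.12, -2.163]
contact_force: [0.1, -0.1, 0.4]
opening: -0.0001
```

Run:
```python
from h import *
from station import ctrl
o=ctrl.get_obs()
for k in ["t","tool_pos","tool_rot","contact_force"]: print(k,np.round(o[k],4))
c=ctrl.camera_info("wrist")
im,d=ctrl.get_image("wrist"); cv2.imwrite("pics/w3.png",im)
for k,(uv,s) in blobs(im,(0,0,560,420)).items(): print(k,np.round(uv,1),s,np.round(ray(c,*uv,.0685),4))
```

```text
t 4.45
tool_pos [0.4732 0.1619 0.1578]
tool_rot [ 2.1657  0.1197 -2.1634]
contact_force [ 0.1382 -0.0753  0.3685]
red [207.4 192. ] [ 186  172   43   41 1662] [0.4855 0.2072 0.0685]
yellow [353.6 191. ] [ 333  171   43   42 1694] [0.4963 0.1157 0.0685]
green [280.4 191.4] [ 261  172   40   41 1551] [0.4909 0.1615 0.0685]
blue [426.2 190.9] [ 404  171   46   41 1753] [0.5015 0.0704 0.0685]
```

View pics/w3.png

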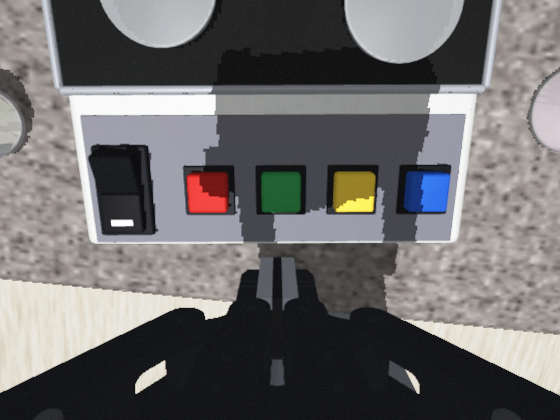

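The switch is now over: the barred half is level and the far half is raised at (120,170). Next is blue.

{"op": "drive_tool", "data": {
  "commands": "1 0 0.8 -0.13 0; 1 0 1.6 -0.27 0; 1 0.2 2.3 -0.4 0; 1 0.7 2.38 -0.4 0; 1 1.3 2.38 -0.4 0; 1 1.6 2.38 -0.4 0; 1 1.6 2.38 -0.4 0; 1 1.6 2.38 -0.4 0"
}}

```text
t: 5.17
tool_pos: [0.4988, 0.0719, 0.093]
tool_rot: [2.16, 0.125, -2.164]
contact_force: [0.1, 0.1, 0.7]
opening: -0.0002
```

Run:
```python
from h import *
from station import ctrl
o=ctrl.get_obs()
for k in ["t","tool_pos","tool_rot","contact_force"]: print(k,np.round(o[k],4))
im,d=ctrl.get_image("wrist"); cv2.imwrite("pics/w4.png",im)
```

```text
t 5.1667
tool_pos [0.4988 0.0719 0.093 ]
tool_rot [ 2.1599  0.1254 -2.1643]
contact_force [0.0679 0.0913 0.7389]
```

View pics/w4.png

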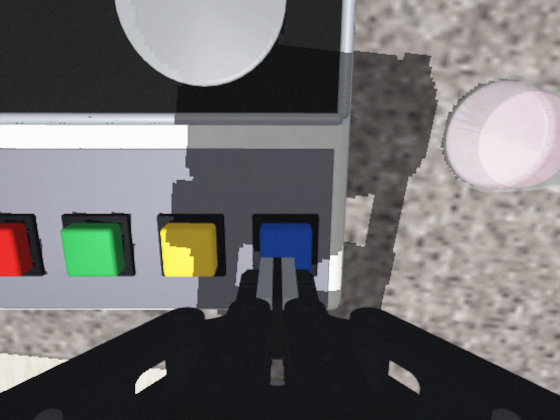

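The tips are over the blue key, about 2–3 mm left of its centre at (286,247). I'll correct that and press.

{"op": "drive_tool", "data": {
  "commands": "1 0.25 0.06 0 0; 1 0.45 0.06 0 0; 1 0.55 0.06 0 0; 1 0.65 0.06 0 0; 1 0.75 0.06 0 0; 1 0.83 0.06 0 0; 1 0.86 0.06 0 0; 1 0.86 0.06 0 0"
}}

```text
t: 5.88
tool_pos: [0.4995, 0.0686, 0.0605]
tool_rot: [2.161, 0.124, -2.165]
contact_force: [-7.3, 0.3, 10.7]
opening: 0.0003
```

{"op": "drive_tool", "data": {
  "commands": "1 0.04 0 0 0; 1 0.06 0 0 0; 1 0.06 0 0 0; 1 0.06 0 0 0"
}}

```text
t: 6.22
tool_pos: [0.4996, 0.0685, 0.0603]
tool_rot: [2.159, 0.124, -2.166]
contact_force: [-14.4, 0.2, 23.0]
opening: -0.0001
```

{"op": "drive_tool", "data": {
  "commands": "1 -0.3 0 0 0; 1 -1 0 0 0; 1 -1.8 0 0 0; 1 -1.8 -0.7 0 0; 1 -1.8 -1.6 0 0; 1 -1.8 -2.3 0 0; 1 -1.8 -2.32 0 0; 1 -1.8 -2.32 0 0"
}}

```text
t: 6.88
tool_pos: [0.4891, 0.1617, 0.1289]
tool_rot: [2.162, 0.126, -2.16]
contact_force: [0.3, -0.3, -0.0]
opening: 0.0
```

Run:
```python
from h import *
from station import ctrl
o=ctrl.get_obs()
for k in ["t","tool_pos","tool_rot","contact_force"]: print(k,np.round(o[k],4))
c=ctrl.camera_info("wrist")
im,d=ctrl.get_image("wrist"); cv2.imwrite("pics/w5.png",im)
for k,(uv,s) in blobs(im,(0,0,560,420)).items():
  u,v=map(int,uv); p=np.array(c["T"])@np.r_[np.linalg.inv(c["K"])@[u,v,1]*d[v,u],1]; print(k,np.round(uv,1),s,np.round(ray(c,*uv,.0685),4),p[2])
```

```text
t 6.8833
tool_pos [0.4891 0.1617 0.1289]
tool_rot [ 2.162   0.1259 -2.1604]
contact_force [ 0.2678 -0.3411 -0.0371]
red [196.5 228.3] [ 173  206   48   46 2071] [0.4862 0.207  0.0685] 0.06780433040870759
yellow [358.8 228.4] [ 335  206   48   46 2049] [0.4969 0.1157 0.0685] 0.06890012904848361
green [277.7 228.3] [ 256  206   44   46 1940] [0.4916 0.1613 0.0685] 0.06891586234377847
blue [436.1 226.1] [ 413  206   47   42 1751] [0.5033 0.0725 0.0685] 0.0613405337843754
```

View pics/w5.png

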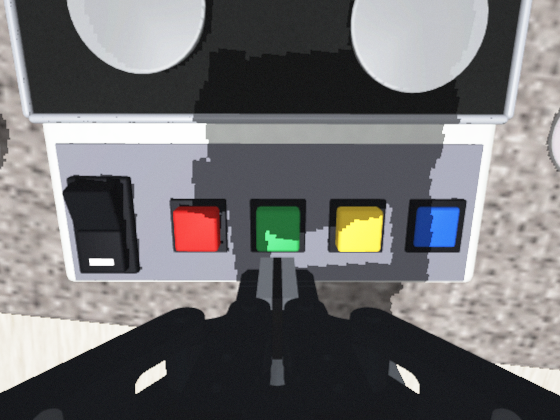

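Blue is down: its top reads 61 mm against 68–69 mm for the others. The tips are lined up with green at (278,228), so I press green next.

{"op": "drive_tool", "data": {
  "commands": "1 0.6 0 -0.02 0; 1 1.2 0 -0.02 0; 1 1.4 0 -0.02 0; 1 1.5 0 -0.02 0; 1 1.6 0 -0.02 0; 1 1.68 0 -0.02 0; 1 1.75 0 -0.02 0; 1 1.76 0 -0.02 0"
}}

```text
t: 7.6
tool_pos: [0.4911, 0.1605, 0.0605]
tool_rot: [2.164, 0.123, -2.161]
contact_force: [-4.5, -2.3, 11.0]
opening: -0.0
```

{"op": "drive_tool", "data": {
  "commands": "1 0.04 0 0 0; 1 0.06 0 0 0; 1 0.06 0 0 0; 1 0.06 0 0 0"
}}

```text
t: 7.93
tool_pos: [0.4912, 0.1606, 0.0603]
tool_rot: [2.163, 0.123, -2.161]
contact_force: [-11.4, -4.0, 20.7]
opening: 0.0
```

{"op": "drive_tool", "data": {
  "commands": "1 -0.3 0 0 0; 1 -1 0 0 0; 1 -2 0 0 0; 1 -2.8 0 0.3 0; 1 -3 0 0.6 0; 1 -3 0 0.6 0; 1 -3 0 0.6 0; 1 -3 0 0.6 0"
}}

```text
t: 8.6
tool_pos: [0.4659, 0.158, 0.1749]
tool_rot: [2.162, 0.123, -2.164]
contact_force: [0.2, 0.1, -0.0]
opening: 0.0001
```

Run:
```python
from h import *
from station import ctrl
o=ctrl.get_obs()
for k in ["t","tool_pos","contact_force"]: print(k,np.round(o[k],4))
c=ctrl.camera_info("wrist")
im,d=ctrl.get_image("wrist"); cv2.imwrite("pics/w6.png",im)
for k,(uv,s) in blobs(im,(0,0,560,420)).items():
  u,v=map(int,uv); p=np.array(c["T"])@np.r_[np.linalg.inv(c["K"])@[u,v,1]*d[v,u],1]; print(k,np.round(uv,1),p[2])
```

```text
t 8.6
tool_pos [0.4659 0.158  0.1749]
contact_force [ 0.2022  0.1052 -0.0465]
red [206.8 175.3] 0.06886606651735047
yellow [344.8 174.9] 0.06814726477297084
green [275.8 173.9] 0.060015263507826905
blue [411.5 173.5] 0.06094880631247082
```

View pics/w6.png

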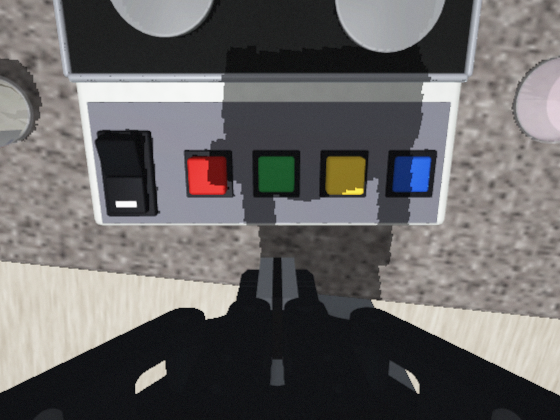

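Green (276,174) and blue (411,174) are down, red and yellow are up, the rocker is on, and the arm is clear.

```bash
python3 -c "
from station import ctrl
print(ctrl.finish_job())"
```

```text
the job is handed in; nothing more can be done
None
```

I pressed the rocker switch, then the blue key, then the green key, each with the closed fingertips down to its stop. The presses ended at about 30, 23 and 21 N, and the job was handed in at about 8.7 s of the 48 s allowed. The interface gave no verdict.

- **Keys:** in the last wrist picture, the depth readings put the blue and green tops at about 61 and 60 mm, which is fully down. Red and yellow were at 69 and 68 mm, which is up.
- **Rocker:** the half with the white bar looks level and the far half raised. I judged this from the picture and from the press stopping at the expected height, not from a depth reading.
- **Loose objects:** the arm stayed clear of the dishes, flask and bottle, and they looked undisturbed where the wrist pictures showed them. I did not measure their final positions. The contact force was about zero at hand-in.
- **Disagreement:** at the start, the scene camera placed the keys up to about 9 mm in y from where the top camera did, probably because it also sees the sides of the keys. The top and wrist cameras agreed within about 2 mm, so I used those.

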